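# Line up the condiments by height

### The job

Line up the salt shaker, the herb jar and the two bottles on the board in order of height, one standing upright in the middle of each cork coaster: the shortest at the end by the red matchbox, growing to the tallest at the end by the lime. Leave the matchbox and the lime where they stand.

Things in the scene. Friction and masses are not known exactly. Their poses are not given: they have to be found in the camera images.
- salt_shaker: clear salt shaker with a grey perforated cap, round, 44 mm across, 90 mm tall, the shortest of the four; its glass body is 44 mm across up to about 60 mm above its underside, its cap 34 mm across above 75 mm. Loose, stands upright on the worktop; origin at the centre of its underside, z up along its axis. 
- herb_jar: herb jar with a wide green cap, round, 46 mm across, 106 mm tall, the second shortest; the cap (45 mm across) spans 85 to 105 mm above its underside. Loose, stands upright on the worktop; origin at the centre of its underside, z up along its axis. 
- orange_bottle: squeeze bottle with an orange cap and a small pale nozzle, 187 mm tall, the second tallest; oval body 39 mm (x) by 65 mm (y), round orange cap 34 mm across between 152 and 170 mm above its underside, nozzle 19 mm across above it. Gripped by the cap. Loose, stands upright on the worktop; origin at the centre of its underside, z up along its axis. 
- white_bottle: pale bottle with a plain white cap, 207 mm tall, the tallest; oval body 46 mm (x) by 80 mm (y), round white cap 43 mm across between 182 and 207 mm above its underside. Gripped by the cap. Loose, stands upright on the worktop; origin at the centre of its underside, z up along its axis. 
- coaster_1: round cork coaster, 82 mm across, 3 mm thick, fixed on a wooden board (364 x 100 x 12 mm); origin at the centre of its underside, 12 mm above the worktop, its top 15 mm; z up, y along the row. The end coaster at the robot's left (+y). Neighbouring coasters are 90 mm apart, centre to centre. A fixed dish basket (155 mm tall, pan in it to 250 mm) stands behind the row (+x).
- coaster_2: round cork coaster, 82 mm across, 3 mm thick, fixed on a wooden board (364 x 100 x 12 mm); origin at the centre of its underside, 12 mm above the worktop, its top 15 mm; z up, y along the row. Second from the robot's left. Neighbouring coasters are 90 mm apart, centre to centre.
- coaster_3: round cork coaster, 82 mm across, 3 mm thick, fixed on a wooden board (364 x 100 x 12 mm); origin at the centre of its underside, 12 mm above the worktop, its top 15 mm; z up, y along the row. Third from the robot's left. Neighbouring coasters are 90 mm apart, centre to centre.
- coaster_4: round cork coaster, 82 mm across, 3 mm thick, fixed on a wooden board (364 x 100 x 12 mm); origin at the centre of its underside, 12 mm above the worktop, its top 15 mm; z up, y along the row. The end coaster at the robot's right (-y). Neighbouring coasters are 90 mm apart, centre to centre.
- matchbox: small red matchbox, 35 x 52 x 14 mm; lies loose on the worktop just past one end of the board, 77 mm from the centre of the end coaster; it shows the end where the shortest goes; not to be moved; origin at the centre of its underside.
- lime: green lime, 55 x 47 x 48 mm; lies loose on the worktop just past the other end of the board, 77 mm from the centre of the end coaster; it shows the end where the tallest goes; not to be moved; origin at its underside.

How it is judged:
By the outcome, as a careful person would: the job done as asked, in the order asked, and still so for the second after the job is handed in, with the robot touching nothing.
It also fails if it takes over 115 s, if anything falls off the work surface, if the arm or the gripper's body presses on something with over 40 N, if the wrist force passes 120 N, or if a joint passes its speed limit or range.

### The arm

A 6-joint arm with a two-finger parallel gripper is mounted at the origin on a cart in front of the work surface, level with it; the furniture and walls round the work are solid. World frame = base frame: x ahead of the robot, y to its left, z up, the work surface at z = 0. Lengths are in m, angles in rad, forces in N, time in s.
With the tool pointing down it reaches from about 0.375 to 0.9 m from the base axis. Payload 3.1 kg.
Tool frame: the origin (TCP) lies between the finger pads; the fingertips stand manip.finger_overhang ahead of it and the grasp point (between the pads) lies 5 mm behind it (manip.finger_overhang is the distance from the TCP to the fingertips, in m); z points along the fingers, y is the line along which they close (so a half turn about z gives the same grasp; the last joint's range is limited). The gripper opens to 85 mm and grips with 20 to 120 N. Pads are 22 mm wide; open, the fingers measure 114 mm over their backs; the gripper's body (76 mm by 85 mm) begins 54 mm behind the grasp point. The pads swing forward as they close: fully open they stand 13 mm farther back than shut.
Start: joints at [-1.385, 0.527, 1.433, -0, 1.181, -0.178], TCP at [0.222, -0.584, 0.245] pointing down, gripper open.
Joint ranges: [-3.08, 3.08], [-0.75, 2.2], [0.22, 2.44], [-1.43, 4.57], [0, 2.65], [-2.85, 2.85]. Speed limits (rad/s): [2.79, 2.79, 3.14, 3.14, 3.14, 3.14].

### API

Orientations are given as a unit quaternion [x, y, z, w].
In Python, from station import manip gives the robot as it stands.
- The arm moves only by the tool drive_tool, never from a script. Its argument "plan" is a list of rows, each a list of 7 numbers: the shift along the tool's x, y, z in m, then the turn, a rotation vector about the tool's x, y, z in degrees, then the opening, from -1 (shut) to 1 (fully open). In form: [[x, y, z, wx, wy, wz, gripper], ...]. A call has 1 to 10 rows; each row shifts and turns the commanded pose from where the row before left it, along the tool's axes as they then stand; what a row does not reach is not made up. A row lasts 1/10 s, in which the tool goes at most 50 mm and 8.59 degrees, less where a joint would pass 70% of its speed; a pose out of reach is approached as far as the arm can. A call is refused whole if a number of a shift passes 0.05 or a number of a turn 8.59, either way. A call with a gripper value outside its range is refused whole. The fingers move at their own pace and stop on an object; "newtons" is the grip in N (left out, the last holds). Time passes only in rows, so rows that do not move let the fingers close. It gives the time, the measured TCP pose, the force, the opening and the grip force at its end, in the units of the state.
- manip.sense(): the state, without advancing time (a new reading comes with each control period).
- manip.snapshot(name): name is "scene" or "top" or "wrist"; returns a dict with "image" (420x560x3 uint8, red, green, blue), "z_map" (420x560 float32, m along the optical axis (not along the pixel's ray), 0 where there is no reading), "fov_y" (degrees; the focal length in pixels is half the picture's height over the tangent of half this angle, whatever the lens; pixels are square), "cx", "cy" (the principal point, pixels), "extrinsics" (4x4, takes a point from camera to world coordinates); the wrist camera has in their place "mount" (4x4, takes a point from camera to tool coordinates, whose origin is the TCP and whose axes are the flange's). Camera axes: x right, y up, looking along -z (the intrinsics and any distortion apply to the point x, -y, -z); pixel columns grow to the right and rows downward; lengths in m; the calibration is good to about 2 mm. A picture is of the moment at which its call begins: read the wrist's pose just before it.
- manip.sign_off(): hands the job in; it is judged then, once.
The state is a dict: "t": time; "q": joint angles; "qd": joint speeds; "tau": joint torques, N m; "tcp_pos": TCP position; "tool_rot": TCP orientation; "force": force on the tool from outside, world axes, zero at the start; "ft_torque": the same for the moment, N m; "finger_gap": opening from 0.0 (shut) to 1.0 (fully open); "gripper_force": force on a finger pad.
Only numpy, scipy, OpenCV 4.12 (cv2) and the standard library are available. Lean on these libraries where they do the work, as an engineer would, in place of code of your own. Each camera call takes 0.05 s, during which the arm holds its last target. There are 200 camera calls.

## Working session

There is one attempt and no reset: what is moved stays moved. The work goes in short steps, Python scripts to look and compute and a tool call to move; the robot and the scene stay as the last step left them, time stands still between calls to the robot, and variables do not carry over. Pictures are saved under pics/ and viewed, at most 14 in all, crops included, and the job is handed in when it is done.

Besides the shell and the picture viewer there is one more tool, called after "Call:" as name(argument=value, ...) on one line, values as JSON. drive_tool: Moves the arm, as the interface text tells. Its arguments: {"type":"object","properties":{"plan":{"type":"array"},"newtons":{"type":"number"}},"required":["plan"]}

```bash
ls; mkdir -p pics; cat > h.py <<'E'
import numpy as np, cv2
from station import manip
def snap(n,f):
    s=manip.sense(); d=manip.snapshot(n); cv2.imwrite('pics/'+f,d['image'][:,:,::-1]); 
    np.savez('pics/'+f[:-4],**{k:v for k,v in d.items()},p=s['tcp_pos'],r=s['tool_rot']); return d,s
E
python3 - <<'E'
from h import *
s=manip.sense(); print({k:np.round(v,3) for k,v in s.items()}, manip.finger_overhang)
for n in['scene','top','wrist']:
    d,_=snap(n,n+'0.png'); print(n,d.keys(),d['fov_y'],d['cx'],d['cy'],np.round(d.get('extrinsics',d.get('mount')),3))
    for k in d:
        if k not in('image','z_map','fov_y','cx','cy','extrinsics','mount'): print(k,d[k])
E
```

```text
pics
{'t': np.float64(0.0), 'q': array([-1.386,  0.528,  1.434, -0.   ,  1.181, -0.179]), 'qd': array([-0.   ,  0.   , -0.002, -0.001,  0.   ,  0.   ]), 'tau': array([ 0.0000e+00, -4.4235e+01, -1.7802e+01, -0.0000e+00,  8.0000e-03,
        0.0000e+00]), 'tcp_pos': array([ 0.222, -0.583,  0.244]), 'tool_rot': array([ 0.984,  0.181, -0.   , -0.001]), 'force': array([-0.062,  0.716, -0.463]), 'ft_torque': array([ 0.001,  0.015, -0.019]), 'gripper_force': np.float64(0.0), 'finger_gap': np.float64(1.0)} 0.014
scene dict_keys(['image', 'z_map', 'fov_y', 'cx', 'cy', 'extrinsics']) 42.73282645520715 278.33174346096183 218.00028068694044 [[ 0.468  0.518 -0.716 -0.64 ]
 [-0.884  0.277 -0.377 -0.65 ]
 [ 0.004  0.809  0.587  0.988]
 [ 0.     0.     0.     1.   ]]
top dict_keys(['image', 'z_map', 'fov_y', 'cx', 'cy', 'extrinsics']) 48.610935498955214 269.14382184661014 207.85009650808385 [[-0.024  0.994 -0.104  0.377]
 [-1.    -0.024 -0.002 -0.061]
 [-0.004  0.103  0.995  1.089]
 [ 0.     0.     0.     1.   ]]
wrist dict_keys(['image', 'z_map', 'fov_y', 'cx', 'cy', 'mount']) 70.07349945530531 277.2557969621132 208.23487027255817 [[-0.002  0.959  0.283  0.072]
 [ 1.     0.002 -0.     0.001]
 [-0.001  0.283 -0.959 -0.129]
 [ 0.     0.     0.     1.   ]]
```

View pics/scene0.png

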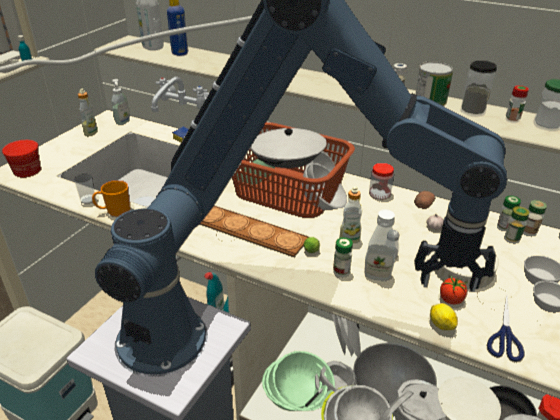

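View pics/top0.png

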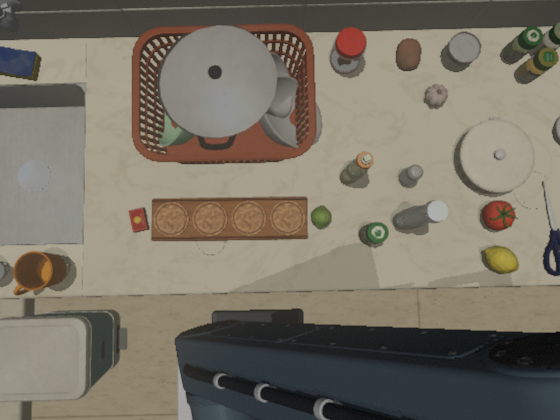

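```bash
cat >> h.py <<'E'
from scipy.spatial.transform import Rotation as R
def cloud(d,s=None):
    z=d['z_map'].astype(float); h,w=z.shape; f=h/2/np.tan(np.radians(d['fov_y'])/2)
    v,u=np.mgrid[:h,:w]; P=np.stack([(u-d['cx'])/f*z,-(v-d['cy'])/f*z,-z,np.ones_like(z)],-1)
    if 'mount' in d:
        T=np.eye(4); T[:3,:3]=R.from_quat(s['tool_rot']).as_matrix(); T[:3,3]=s['tcp_pos']; M=T@d['mount']
    else: M=d['extrinsics']
    return (P@M.T)[...,:3]
E
python3 - <<'E'
from h import *
d=np.load('pics/top0.npz'); d=dict(d); C=cloud(d); np.save('pics/C0',C)
Z=C[...,2]; print('table',np.median(Z[200:230,340:350]), 'board', np.median(Z[200:236,152:305]))
def blob(n,u,v,zlo,zhi,r=25):
    m=np.zeros(Z.shape,bool); m[v-r:v+r,u-r:u+r]=1; m&=(Z>zlo)&(Z<zhi)
    k,l,st,ce=cv2.connectedComponentsWithStats(m.astype(np.uint8))
    for i in range(1,k):
        if st[i,4]>20:
            p=C[l==i]; print(n,st[i,4],'mean',p.mean(0).round(4),'mid',((p.min(0)+p.max(0))/2).round(4),'ext',np.ptp(p,0).round(3),ce[i].round(1))
blob('orange',365,158,.14,.175); blob('nozzle',365,158,.176,.2)
blob('salt',413,175,.08,.1); blob('herb',376,233,.095,.12); blob('white',436,210,.195,.22)
blob('whitebody',420,215,.03,.17,40); blob('orbody',358,168,.03,.13,30)
blob('lime',320,217,.02,.06);blob('match',138,219,.007,.03); blob('basket',225,120,.13,.165,110)
blob('tom',500,215,.02,.1);blob('pot',497,155,.03,.15,40); blob('lemon',500,260,.02,.1)
hsv=cv2.cvtColor(d['image'],cv2.COLOR_RGB2HSV)
for u,v in [(171,218),(210,218),(249,218),(287,218)]:
    print(C[v-2:v+3,u-2:u+3].reshape(-1,3).mean(0).round(4))
# board extents
m=(Z>.006)&(Z<.02); m[:190]=0;m[248:]=0;m[:,:150]=0;m[:,310:]=0
r=cv2.minAreaRect(C[m][:,:2].astype(np.float32)); print('board',r,Z[m].mean())
g=d['image'][195:243,150:312]; cv2.imwrite('pics/crop.png',cv2.resize(np.vstack([g]),None,fx=4,fy=4)[:,:,::-1])
E
```

```text
table -0.0008442785728755009 board 0.013555085669194278
orange 193 mean [ 0.5633 -0.2518  0.1668] mid [ 0.5663 -0.2545  0.1576] ext [0.035 0.033 0.035] [363.3 160.8]
nozzle 73 mean [ 0.5655 -0.2544  0.1825] mid [ 0.5656 -0.2558  0.1835] ext [0.018 0.018 0.015] [366.2 158.1]
salt 152 mean [ 0.5539 -0.3818  0.0854] mid [ 0.553  -0.3829  0.0855] ext [0.031 0.033 0.011] [415.7 171.2]
herb 369 mean [ 0.4226 -0.2875  0.1047] mid [ 0.4225 -0.2879  0.1024] ext [0.043 0.045 0.014] [377.4 231.9]
white 405 mean [ 0.4561 -0.3784  0.2058] mid [ 0.4567 -0.3804  0.2039] ext [0.041 0.041 0.017] [436.4 210.4]
whitebody 153 mean [ 0.5421 -0.3772  0.0589] mid [ 0.5444 -0.3813  0.0592] ext [0.022 0.036 0.058] [410.3 178.6]
whitebody 562 mean [ 0.4506 -0.3565  0.1092] mid [ 0.4558 -0.3685  0.1002] ext [0.049 0.054 0.139] [410.2 217.7]
whitebody 141 mean [ 0.4221 -0.2999  0.1048] mid [ 0.4224 -0.3011  0.1044] ext [0.042 0.019 0.009] [383.3 232. ]
orbody 291 mean [ 0.5527 -0.2409  0.0865] mid [ 0.5607 -0.2527  0.0798] ext [0.04  0.053 0.099] [351.4 173.2]
lime 351 mean [ 0.4642 -0.1762  0.0392] mid [ 0.465
[... 328 characters left out ...]
] ext [0.294 0.381 0.035] [215.   88.3]
tom 66 mean [ 0.5124 -0.5722  0.0415] mid [ 0.5134 -0.5768  0.0374] ext [0.009 0.057 0.034] [494.7 190.7]
tom 800 mean [ 0.4574 -0.573   0.0497] mid [ 0.4588 -0.5787  0.0474] ext [0.067 0.065 0.054] [498.7 214.5]
pot 4436 mean [ 0.5919 -0.5769  0.051 ] mid [ 0.5957 -0.5795  0.0503] ext [0.173 0.169 0.04 ] [496.2 155.4]
lemon 729 mean [ 0.3589 -0.5728  0.0471] mid [ 0.3584 -0.5808  0.0413] ext [0.059 0.071 0.04 ] [501.3 258.8]
[0.4706 0.1684 0.0141]
[0.4684 0.078  0.0138]
[ 0.4662 -0.0125  0.0144]
[ 0.464  -0.1005  0.0151]
board ((0.4612245261669159, 0.030797600746154785), (0.3678913712501526, 0.11341302841901779), 89.38194274902344) 0.01307936308572968
```

View pics/crop.png

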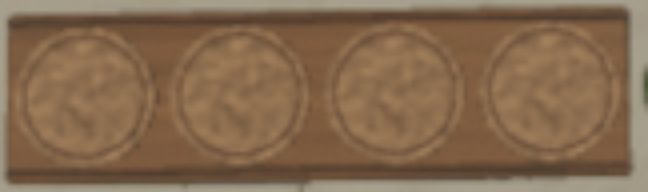

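Call:
drive_tool(plan=[[0,0,-0.01,0,0,-7.69,1],[0,0,-0.01,0,0,-7.69,1],[0,0,-0.01,0,0,-7.69,1],[0,0,-0.01,0,0,-7.69,1],[0,0,-0.01,0,0,-7.69,1],[0,0,-0.01,0,0,-7.69,1],[0,0,-0.01,0,0,-7.69,1],[0,0,-0.01,0,0,-7.69,1],[0,0,-0.01,0,0,-7.69,1],[0,0,0,0,0,0,1]], newtons=40)

```text
t: 1.15
tcp_pos: [0.2226, -0.5846, 0.3365]
tool_rot: [0.707, 0.707, -0.001, 0.001]
force: [-1.3, -0.5, 0.3]
finger_gap: 0.998
gripper_force: 0.0
```

Call:
drive_tool(plan=[[0.02,0.025,0,0,0,0,1],[0.02,0.025,0,0,0,0,1],[0.02,0.025,0,0,0,0,1],[0.02,0.025,0,0,0,0,1],[0.02,0.025,0,0,0,0,1],[0.02,0.025,0,0,0,0,1],[0,0,0,0,0,0,1]])

```text
t: 1.85
tcp_pos: [0.3747, -0.4607, 0.3345]
tool_rot: [0.706, 0.708, 0.001, -0.001]
force: [-0.7, -0.4, -0.1]
finger_gap: 1.0
gripper_force: 0.0
```

```bash
python3 - <<'E'
from h import *
d,s=snap('wrist','w1.png'); print(s['t'],s['tcp_pos'],s['tool_rot'],s['q'].round(2) if hasattr(s['q'],'round') else s['q'])
print(R.from_quat(s['tool_rot']).as_matrix().round(3))
E
```

```text
1.85 [ 0.37473068 -0.46071841  0.33447989] [ 0.70621436  0.70799666  0.00112004 -0.00086587] [-1.08  0.4   1.4   0.    1.35 -1.08]
[[-0.003  1.     0.   ]
 [ 1.     0.003  0.003]
 [ 0.003  0.    -1.   ]]
```

View pics/w1.png

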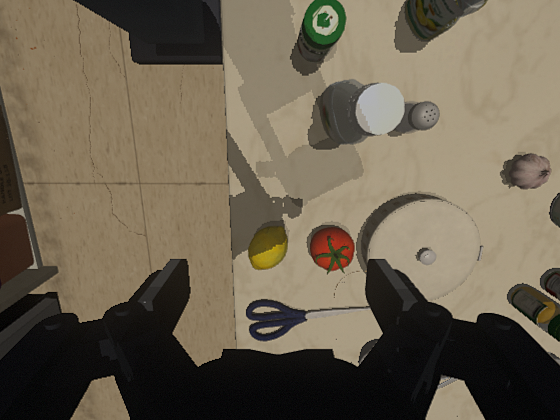

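The wrist view shows the white cap at (380,108), the salt cap at (425,115) and the herb cap at (325,20). Next I measure them from depth.

```bash
cat >> h.py <<'E'
def near(C,x,y,zlo,zhi,r=.035):
    m=(C[...,2]>zlo)&(C[...,2]<zhi)&(np.hypot(C[...,0]-x,C[...,1]-y)<r); p=C[m]
    if len(p)<20: return len(p)
    (cx,cy),rad=cv2.minEnclosingCircle(p[:,:2].astype(np.float32))
    return len(p),'mid',np.round(((p.min(0)+p.max(0))/2),4),'circ',round(cx,4),round(cy,4),round(rad,4)
E
python3 - <<'E'
from h import *
d=dict(np.load('pics/w1.npz')); s=dict(tcp_pos=d['p'],tool_rot=d['r']); C=cloud(d,s)
print('table',np.median(C[...,2][abs(C[...,2])<.02]))
print(near(C,.456,-.379,.198,.22)); print(near(C,.553,-.383,.076,.1)); print(near(C,.4225,-.288,.098,.12))
for z in (.05,.1,.14,.16): 
    m=(abs(C[...,2]-z)<.01)&(np.hypot(C[...,0]-.456,C[...,1]+.379)<.05); print(z,C[m].min(0),C[m].max(0))
E
```

```text
table 0.0005163709794976379
(2177, 'mid', array([ 0.4581, -0.3806,  0.2044]), 'circ', 0.458, -0.3809, 0.0208)
(648, 'mid', array([ 0.5553, -0.3832,  0.0837]), 'circ', 0.5564, -0.3838, 0.0172)
(1626, 'mid', array([ 0.4249, -0.2904,  0.1034]), 'circ', 0.4254, -0.2889, 0.0232)
0.05 [ 0.43255964 -0.41960891  0.04052508] [ 0.4588579  -0.34305563  0.05996833]
0.1 [ 0.4346705  -0.41587849  0.09004741] [ 0.4723828  -0.34572859  0.10980434]
0.14 [ 0.43879178 -0.4098894   0.1300596 ] [ 0.47169143 -0.35141703  0.14998906]
0.16 [ 0.43954068 -0.40470158  0.15005311] [ 0.46246011 -0.3563984   0.16569759]
```

Call:
drive_tool(plan=[[0.02,0.0207,0,0,0,0,1],[0.02,0.0207,0,0,0,0,1],[0.02,0.0207,0,0,0,0,1],[0.02,0.0207,0,0,0,0,1],[0,0,0.04,0,0,0,1],[0,0,0.04,0,0,0,1],[0,0,0.03,0,0,0,1],[0,0,0.02,0,0,0,1],[0,0,0,0,0,0,1]])

```text
t: 2.8
tcp_pos: [0.4526, -0.383, 0.2016]
tool_rot: [0.708, 0.706, 0.0, -0.004]
force: [0.7, 0.4, -0.5]
finger_gap: 1.0
gripper_force: 0.0
```

Call:
drive_tool(plan=[[0.0025,0.004,0.015,0,0,0,1],[0,0,0,0,0,0,1],[0,0,0,0,0,0,-1],[0,0,0,0,0,0,-1],[0,0,0,0,0,0,-1],[0,0,0,0,0,0,-1],[0,0,0,0,0,0,-1],[0,0,0,0,0,0,-1]], newtons=40)

```text
t: 3.6
tcp_pos: [0.4592, -0.3819, 0.1916]
tool_rot: [0.707, 0.707, -0.0, 0.001]
force: [-1.1, -0.5, 5.9]
finger_gap: 0.489
gripper_force: 40.7
```

Call:
drive_tool(plan=[[0,0,-0.015,0,0,0,-1],[0,0,-0.03,0,0,0,-1],[0,0,-0.035,0,0,0,-1],[0,0,-0.035,0,0,0,-1],[0,0,-0.025,0,0,0,-1],[0.02,0,0,0,0,0,-1],[0.035,0,0,0,0,0,-1],[0.035,0,0,0,0,0,-1],[0.02,0,0,0,0,0,-1],[0,0,0,0,0,0,-1]])

```text
t: 4.6
tcp_pos: [0.4581, -0.2678, 0.3295]
tool_rot: [0.706, 0.708, 0.0, -0.002]
force: [0.2, -0.7, -3.8]
finger_gap: 0.49
gripper_force: 42.0
```

Call:
drive_tool(plan=[[0.02,0,0,0,0,0,-1],[0.02,0,0,0,0,0,-1],[0.01,0,0,0,0,0,-1],[0,0,0,0,0,0,-1],[0,0,0,0,0,0,-1],[0,0,0,0,0,0,-1]])

```text
t: 5.2
tcp_pos: [0.4592, -0.2225, 0.3304]
tool_rot: [0.707, 0.707, -0.0, 0.001]
force: [-0.9, 0.2, -4.1]
finger_gap: 0.49
gripper_force: 42.0
```

```bash
python3 - <<'E'
from h import *
d,s=snap('wrist','w2.png'); print(s['t'],s['tcp_pos'],s['tool_rot'],s['finger_gap'],s['force'])
C=cloud(d,s); 
for u,v in[(200,60),(380,60),(200,200),(280,100)]: print(C[v,u].round(3))
for i in range(3): print(manip.sense()['tcp_pos'].round(4))
E
```

```text
5.2 [ 0.45916768 -0.22249049  0.33035538] [ 7.07014398e-01  7.07198894e-01 -2.49923055e-04  5.51463132e-04] 0.4900236591210436 [-0.88332701  0.1665847  -4.14667252]
[ 0.353 -0.072  0.002]
[ 0.602 -0.072  0.003]
[ 0.337 -0.274 -0.   ]
[ 0.464 -0.125  0.014]
[ 0.4591 -0.2224  0.3303]
[ 0.4591 -0.2224  0.3303]
[ 0.4591 -0.2224  0.3303]
```

View pics/w2.png

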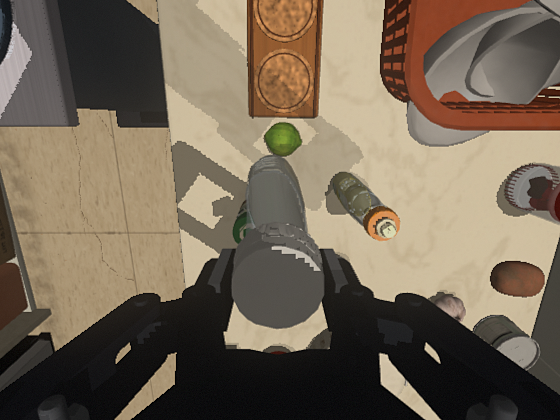

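```bash
cat >> h.py <<'E'
def ray(d,s,uv,z):
    uv=np.atleast_2d(uv).astype(float); f=420/2/np.tan(np.radians(d['fov_y'])/2)
    M=d.get('extrinsics')
    if M is None:
        T=np.eye(4); T[:3,:3]=R.from_quat(s['tool_rot']).as_matrix(); T[:3,3]=s['tcp_pos']; M=T@d['mount']
    D=np.c_[(uv[:,0]-d['cx'])/f,-(uv[:,1]-d['cy'])/f,-np.ones(len(uv))]@M[:3,:3].T
    return (M[:3,3]+D*((z-M[2,3])/D[:,2])[:,None])[:,:2]
E
python3 - <<'E'
from h import *
d=dict(np.load('pics/w2.npz')); s=dict(tcp_pos=d['p'],tool_rot=d['r'])
g=cv2.cvtColor(d['image'],cv2.COLOR_RGB2GRAY)
h=cv2.cvtColor(d['image'],cv2.COLOR_RGB2HSV)
for v in (30,80,112): print(v,[tuple(h[v,u]) for u in (240,246,253,258,286,316,324)])
m=((h[...,0]<16)&(h[...,1]>90)&(h[...,2]>60)).astype(np.uint8); m[:,:235]=0;m[:,335:]=0;m[125:]=0
for v in (5,30,50,80,105):
    u=np.where(m[v])[0]; a,b=u.min(),u.max()
    print(v,a,b,ray(d,s,[[a-.5,v],[b+.5,v]],.012).round(4).tolist())
for u in (265,285,305):
    v=np.where(m[:,u])[0].max(); print(u,v,ray(d,s,[u,v+.5],.012).round(4))
big=cv2.resize(g[:130,230:340],None,fx=4,fy=4,interpolation=cv2.INTER_CUBIC)
c=cv2.HoughCircles(cv2.GaussianBlur(big,(0,0),2),cv2.HOUGH_GRADIENT,1,150,param1=80,param2=25,minRadius=100,maxRadius=140)
if c is not None:
    for x,y,r in c[0]: print('circle',x/4+230,y/4,r/4,ray(d,s,[x/4+230,y/4],.015))
E
```

```text
30 [(np.uint8(20), np.uint8(60), np.uint8(207)), (np.uint8(20), np.uint8(57), np.uint8(194)), (np.uint8(13), np.uint8(163), np.uint8(111)), (np.uint8(13), np.uint8(171), np.uint8(143)), (np.uint8(13), np.uint8(147), np.uint8(167)), (np.uint8(13), np.uint8(163), np.uint8(105)), (np.uint8(20), np.uint8(56), np.uint8(208))]
80 [(np.uint8(20), np.uint8(60), np.uint8(170)), (np.uint8(20), np.uint8(60), np.uint8(174)), (np.uint8(13), np.uint8(151), np.uint8(88)), (np.uint8(11), np.uint8(147), np.uint8(78)), (np.uint8(14), np.uint8(149), np.uint8(178)), (np.uint8(11), np.uint8(143), np.uint8(93)), (np.uint8(20), np.uint8(57), np.uint8(207))]
112 [(np.uint8(20), np.uint8(63), np.uint8(167)), (np.uint8(19), np.uint8(61), np.uint8(171)), (np.uint8(13), np.uint8(139), np.uint8(88)), (np.uint8(13), np.uint8(158), np.uint8(126)), (np.uint8(13), np.uint8(146), np.uint8(129)), (np.uint8(13), np.uint8(165), np.uint8(130)), (np.uint8(19), np.uint8(58), np.uint8(207))]
5 247 322 [[0.4202, -0.0089], [0.5187, -0.0091]]
30 247 321 [[0.4193, -0.0377], [0.5185, -0.0378]]
50 248 320 [[0.4199, -0.0615], [0.5182, -0.0616]]
80 248 318 [[0.4188, -0.0989], [0.5169, -0.099]]
105 249 317 [[0.4192, -0.1316], [0.5167, -0.1317]]
265 116 [[ 0.4423 -0.1472]]
285 116 [[ 0.4709 -0.1472]]
305 116 [[ 0.4995 -0.1472]]
circle 283.875 80.875 26.4 [[ 0.4689927  -0.10042852]]
circle 284.875 10.375 26.825 [[ 0.46986045 -0.01598353]]
```

```bash
python3 - <<'E'
from h import *
d=dict(np.load('pics/w2.npz')); s=dict(tcp_pos=d['p'],tool_rot=d['r']); C=cloud(d,s); x,y,z=d['p']
print(near(C,x,y,z+.003,z+.03,.03))
m=(C[...,2]>z-.19)&(C[...,2]<z-.05)&(np.hypot(C[...,0]-x,C[...,1]-y)<.06)
print(C[m].min(0),C[m].max(0))
E
```

```text
(9426, 'mid', array([ 0.4585, -0.2199,  0.3468]), 'circ', 0.4587, -0.217, 0.029)
[ 0.43356347 -0.231936    0.14675384] [ 0.48372759 -0.18204557  0.28034524]
```

Call:
drive_tool(plan=[[0.02,0.003,0,0,0,0,-1],[0.03,0.003,0,0,0,0,-1],[0.03,0.003,0,0,0,0,-1],[0.03,0,0,0,0,0,-1],[0.012,0,0,0,0,0,-1],[0,0,0,0,0,0,-1],[0,0,0.03,0,0,0,-1],[0,0,0.04,0,0,0,-1],[0,0,0.03,0,0,0,-1],[0,0,0,0,0,0,-1]])

```text
t: 6.25
tcp_pos: [0.4653, -0.0999, 0.2269]
tool_rot: [0.707, 0.707, -0.002, -0.004]
force: [-1.1, 1.4, -4.0]
finger_gap: 0.489
gripper_force: 43.1
```

Call:
drive_tool(plan=[[0,0,0,0,0,0,-1],[0,0,0,0,0,0,-1]])

```text
t: 6.45
tcp_pos: [0.4695, -0.1009, 0.232]
tool_rot: [0.707, 0.707, 0.001, 0.002]
force: [-0.2, 0.1, -4.8]
finger_gap: 0.493
gripper_force: 43.1
```

Call:
drive_tool(plan=[[0,0,0.01,0,0,0,-1],[0,0,0.008,0,0,0,-1],[0,0,0.003,0,0,0,-1],[0,0,0.002,0,0,0,-1],[0,0,0,0,0,0,-1]])

```text
t: 6.95
tcp_pos: [0.4677, -0.0992, 0.2071]
tool_rot: [0.707, 0.708, -0.0, -0.0]
force: [-0.7, 0.7, -4.4]
finger_gap: 0.492
gripper_force: 43.3
```

Call:
drive_tool(plan=[[0,0,0.001,0,0,0,-1],[0,0,0.001,0,0,0,-1],[0,0,0,0,0,0,-1]])

```text
t: 7.25
tcp_pos: [0.4681, -0.0995, 0.2067]
tool_rot: [0.707, 0.708, 0.0, 0.001]
force: [-2.5, 1.2, 4.9]
finger_gap: 0.485
gripper_force: 44.3
```

Call:
drive_tool(plan=[[0,0,0,0,0,0,0],[0,0,0,0,0,0,0.5],[0,0,0,0,0,0,1],[0,0,0,0,0,0,1],[0,0,-0.015,0,0,0,1],[0,0,-0.03,0,0,0,1],[0,0,-0.04,0,0,0,1],[-0.02,0,-0.03,0,0,0,1],[-0.04,0,0,0,0,0,1],[-0.04,0,0,0,0,0,1]])

```text
t: 8.25
tcp_pos: [0.4685, -0.2002, 0.3219]
tool_rot: [0.706, 0.708, 0.0, 0.002]
force: [0.9, 1.1, -0.5]
finger_gap: 1.002
gripper_force: 0.0
```

Call:
drive_tool(plan=[[-0.04,0,0,0,0,0,1],[-0.04,0,0,0,0,0,1],[0,0,0,0,0,8.18,1],[0,0,0,0,0,8.18,1],[0,0,0,0,0,8.18,1],[0,0,0,0,0,8.18,1],[0,0,0,0,0,8.18,1],[0,0,0,0,0,8.18,1],[0,0,0,0,0,8.18,1],[0,0,0,0,0,8.18,1]])

```text
t: 9.25
tcp_pos: [0.4679, -0.2793, 0.32]
tool_rot: [0.978, 0.21, -0.0, -0.0]
force: [-0.3, -0.0, -0.8]
finger_gap: 0.995
gripper_force: 0.0
```

Call:
drive_tool(plan=[[0,0,0,0,0,8.18,1],[0,0,0,0,0,8.18,1],[0,0,0,0,0,8.18,1],[0,0,0,0,0,0,1],[0,0,0,0,0,0,1]])

```text
t: 9.75
tcp_pos: [0.4679, -0.2793, 0.3201]
tool_rot: [1.0, 0.002, -0.0, -0.0]
force: [0.1, -1.1, 0.6]
finger_gap: 1.0
gripper_force: 0.0
```

```bash
python3 - <<'E'
from h import *
d,s=snap('top','t2.png'); s=manip.sense();print(s['t'],s['tcp_pos'],R.from_quat(s['tool_rot']).as_matrix().round(3))
C=cloud(d); print('white',near(C,.466,-.1,.208,.24)); print('salt',near(C,.5535,-.383,.08,.1)); print('herb',near(C,.4225,-.288,.095,.12,.03)); print('nozz',near(C,.5655,-.255,.176,.2))
E
```

```text
9.8 [ 0.4679015  -0.27932981  0.32016556] [[ 1.     0.004 -0.   ]
 [ 0.004 -1.     0.   ]
 [-0.    -0.    -1.   ]]
white (389, 'mid', array([ 0.4654, -0.0977,  0.2168]), 'circ', 0.4647, -0.0978, 0.0215)
salt 0
herb 0
nozz (75, 'mid', array([ 0.5653, -0.2556,  0.1831]), 'circ', 0.566, -0.2554, 0.0102)
```

View pics/t2.png

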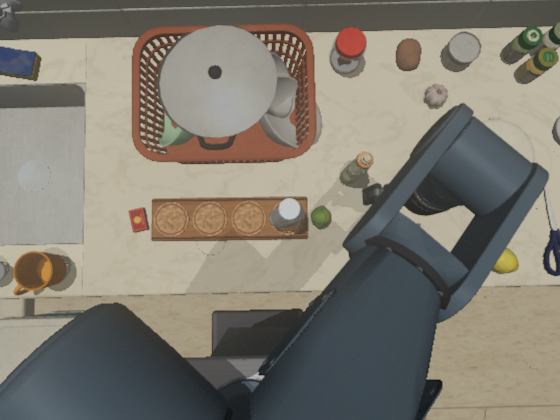

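Call:
drive_tool(plan=[[0.0219,0.026,0,0,0,0,1],[0.0219,0.026,0,0,0,0,1],[0.0219,0.026,0,0,0,0,1],[0.0219,0.026,0,0,0,0,1],[0,0,0.03,0,0,0,1],[0,0,0.04,0,0,0,1],[0,0,0.04,0,0,0,1],[0,0,0.04,0,0,0,1],[0,0,0,0,0,0,1],[0,0,0,0,0,0,1]])

```text
t: 10.8
tcp_pos: [0.5557, -0.3833, 0.1702]
tool_rot: [1.0, 0.001, -0.0, -0.0]
force: [-0.2, 0.4, -0.1]
finger_gap: 0.996
gripper_force: 0.0
```

```bash
python3 - <<'E'
from h import *
d,s=snap('wrist','w3.png'); print(s['t'],s['tcp_pos'],R.from_quat(s['tool_rot']).as_matrix().round(3))
C=cloud(d,s); print('salt',near(C,.5555,-.3835,.078,.1)); print('body',near(C,.5555,-.3835,.02,.055)); 
E
```

```text
10.8 [ 0.5557263  -0.38328266  0.17015609] [[ 1.     0.002 -0.001]
 [ 0.002 -1.     0.001]
 [-0.001 -0.001 -1.   ]]
salt (1408, 'mid', array([ 0.557 , -0.3832,  0.0844]), 'circ', 0.5569, -0.3831, 0.0169)
body (554, 'mid', array([ 0.5645, -0.3845,  0.0375]), 'circ', 0.5579, -0.3845, 0.0215)
```

View pics/w3.png

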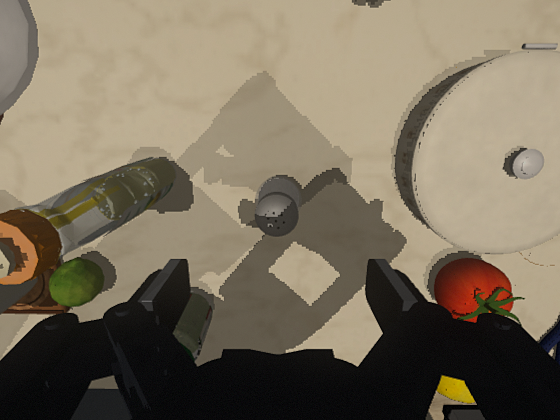

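The salt cap, at (277,213), lies midway between the fingers, so I descend and grip.

Call:
drive_tool(plan=[[0.0015,0,0.03,0,0,0,1],[0,0,0.035,0,0,0,1],[0,0,0.035,0,0,0,1],[0,0,0.02,0,0,0,1],[0,0,0,0,0,0,1],[0,0,0,0,0,0,-1],[0,0,0,0,0,0,-1],[0,0,0,0,0,0,-1],[0,0,0,0,0,0,-1],[0,0,0,0,0,0,-1]], newtons=30)

```text
t: 11.85
tcp_pos: [0.5584, -0.384, 0.0529]
tool_rot: [1.0, 0.001, 0.002, 0.001]
force: [-0.3, 0.9, 5.1]
finger_gap: 0.435
gripper_force: 29.6
```

Call:
drive_tool(plan=[[0,0,0,0,0,0,-1]])

```text
t: 11.95
tcp_pos: [0.5584, -0.3841, 0.0529]
tool_rot: [1.0, 0.001, 0.002, 0.001]
force: [0.1, 0.9, 5.6]
finger_gap: 0.43
gripper_force: 29.6
```

Gap 0.43 suggests I'm on the tapering shoulder, so I reopen, go lower and regrasp.

Call:
drive_tool(plan=[[0,0,0,0,0,0,0.6],[0,0,0,0,0,0,1],[0,0,0.01,0,0,0,1],[0,0,0.008,0,0,0,1],[0,0,0,0,0,0,-1],[0,0,0,0,0,0,-1],[0,0,0,0,0,0,-1],[0,0,0,0,0,0,-1],[0,0,0,0,0,0,-1],[0,0,0,0,0,0,-1]], newtons=30)

```text
t: 12.95
tcp_pos: [0.5573, -0.3834, 0.0325]
tool_rot: [1.0, 0.001, 0.0, 0.0]
force: [-0.1, 0.1, -0.1]
finger_gap: 0.481
gripper_force: 30.5
```

Call:
drive_tool(plan=[[0,0,-0.015,0,0,0,-1],[0,0,-0.03,0,0,0,-1],[0,0,-0.045,0,0,0,-1],[0,0,-0.045,0,0,0,-1],[0,0,-0.045,0,0,0,-1],[0,0,-0.045,0,0,0,-1],[-0.01,0,-0.04,0,0,0,-1],[-0.015,-0.02,0,0,0,0,-1],[-0.02,-0.035,0,0,0,0,-1],[-0.02,-0.04,0,0,0,0,-1]])

```text
t: 13.95
tcp_pos: [0.4911, -0.2879, 0.2986]
tool_rot: [1.0, -0.0, 0.001, 0.001]
force: [0.9, 0.8, -0.8]
finger_gap: 0.481
gripper_force: 30.7
```

Call:
drive_tool(plan=[[-0.01,-0.045,0,0,0,0,-1],[-0.01,-0.045,0,0,0,0,-1],[0,-0.045,0,0,0,0,-1],[0,-0.045,0,0,0,0,-1],[0,-0.045,0,0,0,0,-1],[0,-0.045,0,0,0,0,-1],[0,-0.045,0,0,0,0,-1],[0,-0.045,0,0,0,0,-1],[0,-0.03,0,0,0,0,-1],[0,0,0,0,0,0,-1]])

```text
t: 14.95
tcp_pos: [0.4706, 0.1051, 0.2983]
tool_rot: [1.0, 0.003, 0.0, -0.001]
force: [0.0, -0.1, -1.4]
finger_gap: 0.485
gripper_force: 30.7
```

Call:
drive_tool(plan=[[0,0,0,0,0,0,-1],[0,0,0,0,0,0,-1]])

```text
t: 15.15
tcp_pos: [0.4715, 0.1009, 0.2978]
tool_rot: [1.0, 0.0, 0.0, 0.0]
force: [-0.2, 0.8, -2.0]
finger_gap: 0.482
gripper_force: 30.7
```

```bash
python3 - <<'E'
from h import *
d,s=snap('wrist','w4.png'); print(s['t'],s['tcp_pos'],R.from_quat(s['tool_rot']).as_matrix().round(3),s['finger_gap'],s['force'])
E
```

```text
15.15 [0.47152375 0.10090196 0.29776791] [[ 1.     0.001  0.001]
 [ 0.001 -1.    -0.001]
 [ 0.001  0.001 -1.   ]] 0.48157378476021295 [-0.16965108  0.81633372 -2.01953333]
```

View pics/w4.png

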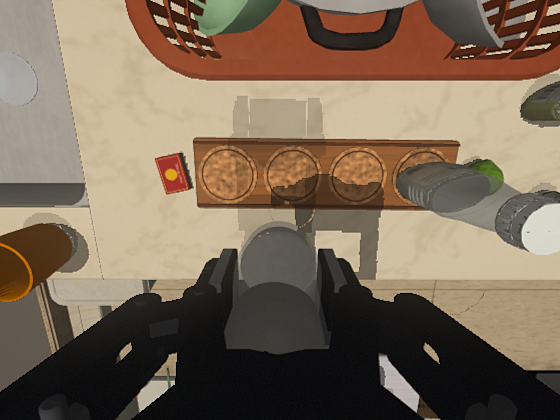

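Coasters show at about (229,174), (294,174), (358,174) and (421,174); the white bottle stands on the fourth. I refine the coaster centres.

```bash
python3 - <<'E'
from h import *
d=dict(np.load('pics/w4.npz')); s=dict(tcp_pos=d['p'],tool_rot=d['r'])
h=cv2.cvtColor(d['image'],cv2.COLOR_RGB2HSV); g=cv2.cvtColor(d['image'],cv2.COLOR_RGB2GRAY)
m=((h[...,0]<16)&(h[...,1]>100)).astype(np.uint8); m[:130]=0;m[215:]=0;m[:,:191]=0;m[:,385:]=0
for u in (205,230,260,290,320,355,380):
    v=np.where(m[:,u])[0]; print(u,v.min(),v.max(),ray(d,s,[[u,v.min()-.5],[u,v.max()+.5]],.012).round(4).tolist())
for v in (150,175,195):
    u=np.where(m[v])[0].min(); print(v,u,ray(d,s,[u-.5,v],.012).round(4))
big=cv2.resize(g[130:215,190:480],None,fx=4,fy=4,interpolation=cv2.INTER_CUBIC)
c=cv2.HoughCircles(cv2.GaussianBlur(big,(0,0),2),cv2.HOUGH_GRADIENT,1,200,param1=80,param2=25,minRadius=95,maxRadius=130)
for x,y,r in c[0]: print('circle',x/4+190,y/4+130,r/4,ray(d,s,[x/4+190,y/4+130],.015))
C=cloud(d,s); x,y,z=d['p']; print('white',near(C,.467,-.1,.21,.24)); print('saltheld',near(C,x,y,z+.03,z+.08))
E
```

```text
205 138 207 [[0.5214, 0.1975], [0.423, 0.2043]]
230 138 207 [[0.5214, 0.1638], [0.423, 0.1682]]
260 139 207 [[0.5201, 0.1233], [0.423, 0.125]]
290 139 208 [[0.52, 0.0828], [0.4214, 0.0817]]
320 139 208 [[0.52, 0.0422], [0.4213, 0.0383]]
355 140 209 [[0.5186, -0.0052], [0.4198, -0.0123]]
380 140 209 [[0.5186, -0.039], [0.4197, -0.0485]]
150 194 [[0.5048 0.2143]]
175 196 [[0.4704 0.2143]]
195 197 [[0.4416 0.2151]]
circle 292.875 175.625 24.4 [[0.4698843  0.07835207]]
circle 228.625 174.875 25.575 [[0.47103283 0.16751201]]
circle 357.375 175.875 25.025 [[ 0.46943547 -0.01127358]]
circle 423.125 180.625 30.15 [[ 0.46263459 -0.10359266]]
white (2475, 'mid', array([ 0.4683, -0.0922,  0.2176]), 'circ', 0.4674, -0.0966, 0.0221)
saltheld (22298, 'mid', array([0.4802, 0.1013, 0.3528]), 'circ', 0.4737, 0.1013, 0.035)
```

Call:
drive_tool(plan=[[0,-0.02,0,0,0,0,-1],[0,-0.03,0,0,0,0,-1],[0,-0.017,0,0,0,0,-1],[0,0,0.03,0,0,0,-1],[0,0,0.045,0,0,0,-1],[0,0,0.045,0,0,0,-1],[0,0,0.045,0,0,0,-1],[0,0,0.04,0,0,0,-1],[0,0,0.025,0,0,0,-1],[0,0,0,0,0,0,-1]])

```text
t: 16.2
tcp_pos: [0.4697, 0.167, 0.0643]
tool_rot: [1.0, -0.001, -0.004, 0.0]
force: [-0.8, 0.0, -0.9]
finger_gap: 0.481
gripper_force: 30.9
```

Call:
drive_tool(plan=[[0,0,0.005,0,0,0,-1],[0,0,0,0,0,0,-1],[0,0,0,0,0,0,-1]])

```text
t: 16.5
tcp_pos: [0.4726, 0.1686, 0.0637]
tool_rot: [1.0, 0.0, 0.002, -0.0]
force: [1.0, 0.7, -1.2]
finger_gap: 0.482
gripper_force: 30.9
```

Call:
drive_tool(plan=[[0,0,0.01,0,0,0,-1],[0,0,0.003,0,0,0,-1],[0,0,0,0,0,0,-1],[0,0,0,0,0,0,-1]])

```text
t: 16.9
tcp_pos: [0.4713, 0.1687, 0.0493]
tool_rot: [1.0, 0.001, -0.0, 0.0]
force: [-0.5, 0.0, -0.7]
finger_gap: 0.483
gripper_force: 30.9
```

Call:
drive_tool(plan=[[0,0,0.002,0,0,0,-1],[0,0,0,0,0,0,-1]])

```text
t: 17.1
tcp_pos: [0.4716, 0.1688, 0.0475]
tool_rot: [1.0, 0.001, 0.0, -0.0]
force: [0.7, 1.4, 0.3]
finger_gap: 0.482
gripper_force: 31.0
```

Call:
drive_tool(plan=[[0,0,0.001,0,0,0,-1],[0,0,0,0,0,0,0],[0,0,0,0,0,0,0.5],[0,0,0,0,0,0,0.9],[0,0,-0.02,0,0,0,0.9],[0,0,-0.04,0,0,0,1],[0,0,-0.045,0,0,0,1],[0,0,-0.045,0,0,0,1],[0,0,-0.045,0,0,0,1],[0,0,-0.045,0,0,0,1]])

```text
t: 18.1
tcp_pos: [0.4708, 0.1686, 0.288]
tool_rot: [1.0, 0.001, -0.0, 0.0]
force: [1.0, -0.4, -0.7]
finger_gap: 0.998
gripper_force: 0.0
```

Call:
drive_tool(plan=[[0,0.02,-0.03,0,0,0,1],[0,0.045,0,0,0,0,1],[0,0.045,0,0,0,0,1],[0,0.045,0,0,0,0,1],[0,0.045,0,0,0,0,1],[0,0.045,0,0,0,0,1],[0,0.045,0,0,0,0,1],[0,0.045,0,0,0,0,1],[0,0.03,0,0,0,0,1],[0,0,0,0,0,0,1]])

```text
t: 19.1
tcp_pos: [0.472, -0.2004, 0.3159]
tool_rot: [1.0, -0.002, 0.0, 0.001]
force: [-0.4, 0.0, -0.1]
finger_gap: 1.003
gripper_force: 0.0
```

Call:
drive_tool(plan=[[0,0,0,0,0,-8.18,1],[0,0,0,0,0,-8.18,1],[0,0,0,0,0,-8.18,1],[0,0,0,0,0,-8.18,1],[0,0,0,0,0,-8.18,1],[0,0,0,0,0,-8.18,1],[0,0,0,0,0,-8.18,1],[0,0,0,0,0,-8.18,1],[0,0,0,0,0,-8.18,1],[0,0,0,0,0,-8.18,1]])

```text
t: 20.1
tcp_pos: [0.4716, -0.1949, 0.3159]
tool_rot: [0.753, 0.658, 0.0, -0.001]
force: [0.8, 0.3, -0.6]
finger_gap: 0.997
gripper_force: 0.0
```

Call:
drive_tool(plan=[[0,0,0,0,0,-8.18,1],[0,0,0,0,0,0,1],[0,0,0,0,0,0,1]])

```text
t: 20.4
tcp_pos: [0.4717, -0.1955, 0.3161]
tool_rot: [0.708, 0.707, 0.0, -0.0]
force: [0.3, 0.7, 1.1]
finger_gap: 0.998
gripper_force: 0.0
```

```bash
python3 - <<'E'
from h import *
d,s=snap('top','t3.png'); s=manip.sense();print(s['t'],s['tcp_pos'],R.from_quat(s['tool_rot']).as_matrix().round(3))
C=cloud(d); print('white',near(C,.466,-.1,.208,.24)); print('salt',near(C,.471,.168,.09,.12)); print('lime',near(C,.465,-.178,.02,.07)); print('nozz',near(C,.5655,-.255,.176,.2))
E
```

```text
20.45 [ 0.47177919 -0.19566089  0.31616239] [[ 0.001  1.    -0.   ]
 [ 1.    -0.001  0.   ]
 [ 0.    -0.    -1.   ]]
white (390, 'mid', array([ 0.4654, -0.0978,  0.2175]), 'circ', 0.4644, -0.0977, 0.0215)
salt (197, 'mid', array([0.4694, 0.1677, 0.0977]), 'circ', 0.4694, 0.1684, 0.0173)
lime (167, 'mid', array([ 0.4654, -0.184 ,  0.0372]), 'circ', 0.4652, -0.1853, 0.0206)
nozz 0
```

Call:
drive_tool(plan=[[-0.0235,-0.0116,0,0,0,0,1],[-0.0235,-0.0116,0,0,0,0,1],[-0.0235,-0.0116,0,0,0,0,1],[-0.0235,-0.0116,0,0,0,0,1],[0,0,0.03,0,0,0,1],[0,0,0.04,0,0,0,1],[0,0,0.04,0,0,0,1],[0,0,0.02,0,0,0,1],[0,0,0,0,0,0,1],[0,0,0,0,0,0,1]])

```text
t: 21.45
tcp_pos: [0.4259, -0.2905, 0.1865]
tool_rot: [0.707, 0.707, 0.0, -0.0]
force: [-0.3, 0.2, 0.3]
finger_gap: 1.001
gripper_force: 0.0
```

```bash
python3 - <<'E'
from h import *
d,s=snap('wrist','w5.png'); print(s['t'],s['tcp_pos'],R.from_quat(s['tool_rot']).as_matrix().round(3))
C=cloud(d,s); print('herb',near(C,.425,-.289,.097,.12)); print('lime',near(C,.467,-.178,.02,.07))
E
```

```text
21.45 [ 0.42588968 -0.29052101  0.18653891] [[-0.  1.  0.]
 [ 1.  0.  0.]
 [ 0.  0. -1.]]
herb (2846, 'mid', array([ 0.4249, -0.2882,  0.1027]), 'circ', 0.4252, -0.2882, 0.023)
lime (2555, 'mid', array([ 0.4673, -0.1783,  0.0353]), 'circ', 0.4673, -0.178, 0.0267)
```

Call:
drive_tool(plan=[[0.0022,0,0.03,0,0,0,1],[0,0,0.035,0,0,0,1],[0,0,0.025,0,0,0,1],[0,0,0.0115,0,0,0,1],[0,0,0,0,0,0,1],[0,0,0,0,0,0,-1],[0,0,0,0,0,0,-1],[0,0,0,0,0,0,-1],[0,0,0,0,0,0,-1],[0,0,0,0,0,0,-1]], newtons=35)

```text
t: 22.5
tcp_pos: [0.4259, -0.2888, 0.0862]
tool_rot: [0.707, 0.708, -0.0, 0.001]
force: [-1.5, 0.6, 6.5]
finger_gap: 0.518
gripper_force: 34.9
```

Call:
drive_tool(plan=[[0,0,0,0,0,0,-1],[0,0,0,0,0,0,-1]])

```text
t: 22.7
tcp_pos: [0.4259, -0.2889, 0.0862]
tool_rot: [0.707, 0.707, -0.0, 0.001]
force: [-1.4, 0.1, 6.5]
finger_gap: 0.516
gripper_force: 34.9
```

Call:
drive_tool(plan=[[0,0,-0.015,0,0,0,-1],[0,0,-0.03,0,0,0,-1],[0,0,-0.045,0,0,0,-1],[0,0,-0.045,0,0,0,-1],[0,0,-0.045,0,0,0,-1],[0,0,-0.045,0,0,0,-1],[0,0,-0.04,0,0,0,-1],[0.015,0.005,0,0,0,0,-1],[0.03,0.005,0,0,0,0,-1],[0.04,0.005,0,0,0,0,-1]])

```text
t: 23.7
tcp_pos: [0.4404, -0.2027, 0.3495]
tool_rot: [0.708, 0.707, 0.0, 0.0]
force: [-0.1, 0.4, -1.5]
finger_gap: 0.515
gripper_force: 36.1
```

Call:
drive_tool(plan=[[0.045,0.005,0,0,0,0,-1],[0.045,0.005,0,0,0,0,-1],[0.045,0.005,0,0,0,0,-1],[0.045,0.005,0,0,0,0,-1],[0.045,0.005,0,0,0,0,-1],[0.035,0.005,0,0,0,0,-1],[0.022,0,0,0,0,0,-1],[0,0,0,0,0,0,-1],[0,0,0,0,0,0,-1],[0,0,0,0,0,0,-1]])

```text
t: 24.7
tcp_pos: [0.4699, 0.0782, 0.3494]
tool_rot: [0.707, 0.707, -0.0, -0.0]
force: [0.2, -0.1, -1.5]
finger_gap: 0.519
gripper_force: 36.1
```

Call:
drive_tool(plan=[[0,0,0.03,0,0,0,-1],[0,0,0.045,0,0,0,-1],[0,0,0.045,0,0,0,-1],[0,0,0.045,0,0,0,-1],[0,0,0.035,0,0,0,-1],[0,0,0.025,0,0,0,-1],[0,0,0.01,0,0,0,-1],[0,0,0,0,0,0,-1],[0,0,0,0,0,0,-1],[0,0,0,0,0,0,-1]])

```text
t: 25.7
tcp_pos: [0.4715, 0.0786, 0.1162]
tool_rot: [0.707, 0.707, 0.001, 0.001]
force: [0.2, -0.3, -0.5]
finger_gap: 0.519
gripper_force: 36.1
```

Call:
drive_tool(plan=[[0,0,0.009,0,0,0,-1],[0,0,0.003,0,0,0,-1],[0,0,0,0,0,0,-1],[0,0,0.001,0,0,0,-1],[0,0,0,0,0,0,-1]])

```text
t: 26.2
tcp_pos: [0.4702, 0.0789, 0.1018]
tool_rot: [0.707, 0.707, -0.0, -0.0]
force: [-0.2, 0.4, -0.8]
finger_gap: 0.517
gripper_force: 36.1
```

Call:
drive_tool(plan=[[0,0,0.0015,0,0,0,-1],[0,0,0,0,0,0,-1]])

```text
t: 26.4
tcp_pos: [0.4704, 0.0789, 0.1012]
tool_rot: [0.707, 0.707, 0.0, 0.0]
force: [-0.8, -0.1, 7.1]
finger_gap: 0.52
gripper_force: 36.8
```

Call:
drive_tool(plan=[[0,0,0,0,0,0,0],[0,0,0,0,0,0,0.5],[0,0,0,0,0,0,1],[0,0,0,0,0,0,1],[0,0,-0.02,0,0,0,1],[0,0,-0.04,0,0,0,1],[0,0,-0.045,0,0,0,1],[0,0,-0.045,0,0,0,1],[0,0,-0.045,0,0,0,1],[-0.02,0,-0.03,0,0,0,1]])

```text
t: 27.4
tcp_pos: [0.4708, 0.06, 0.3285]
tool_rot: [0.706, 0.708, 0.002, 0.001]
force: [0.5, -0.5, -0.5]
finger_gap: 1.001
gripper_force: 0.0
```

Call:
drive_tool(plan=[[-0.045,0,0,0,0,0,1],[-0.045,0,0,0,0,0,1],[-0.045,0,0,0,0,0,1],[-0.045,0,0,0,0,0,1],[-0.04,0.02,0,0,0,0,1],[-0.035,0.025,0,0,0,0,1],[-0.03,0.025,0,0,0,0,1],[-0.03,0.025,0,0,0,0,1],[0,0,0,0,0,0,1],[0,0,0,0,0,0,1]])

```text
t: 28.4
tcp_pos: [0.5653, -0.2563, 0.324]
tool_rot: [0.707, 0.707, -0.0, -0.001]
force: [0.3, 0.6, 0.5]
finger_gap: 0.999
gripper_force: 0.0
```

```bash
python3 - <<'E'
from h import *
d,s=snap('wrist','w6.png'); print(s['t'],s['tcp_pos'],R.from_quat(s['tool_rot']).as_matrix().round(3))
C=cloud(d,s); print('nozz',near(C,.567,-.255,.175,.2)); print('cap',near(C,.567,-.255,.155,.173));
d,_=snap('top','t4.png'); C=cloud(d); print('white',near(C,.466,-.1,.208,.24)); print('salt',near(C,.471,.168,.09,.12)); print('herb',near(C,.469,.078,.11,.14))
E
```

```text
28.4 [ 0.56526228 -0.25634511  0.32404387] [[ 0.     1.    -0.002]
 [ 1.    -0.     0.002]
 [ 0.002 -0.002 -1.   ]]
nozz (353, 'mid', array([ 0.5685, -0.2554,  0.1827]), 'circ', 0.5683, -0.2555, 0.0104)
cap (647, 'mid', array([ 0.5684, -0.2544,  0.1641]), 'circ', 0.5684, -0.255, 0.0175)
white (392, 'mid', array([ 0.4653, -0.0977,  0.2172]), 'circ', 0.4654, -0.098, 0.0215)
salt (198, 'mid', array([0.4696, 0.1676, 0.0983]), 'circ', 0.4698, 0.1685, 0.0171)
herb (373, 'mid', array([0.4676, 0.0784, 0.1174]), 'circ', 0.4678, 0.0789, 0.0226)
```

View pics/w6.png

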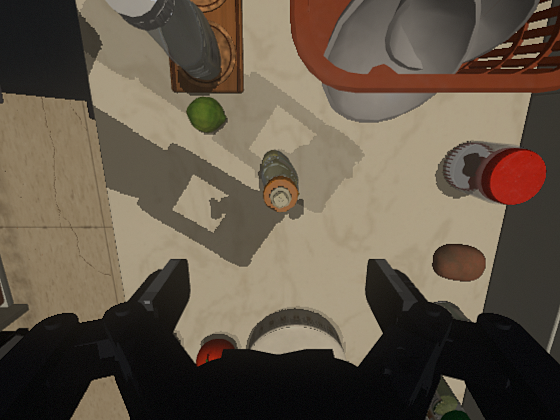

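The orange cap is at (281,193), nothing near the fingers; descend and grip it.

Call:
drive_tool(plan=[[0.001,0.003,0.03,0,0,0,1],[0,0,0.04,0,0,0,1],[0,0,0.04,0,0,0,1],[0,0,0.035,0,0,0,1],[0,0,0.02,0,0,0,1],[0,0,0.006,0,0,0,1],[0,0,0,0,0,0,1],[0,0,0,0,0,0,1]])

```text
t: 29.3
tcp_pos: [0.5693, -0.2551, 0.156]
tool_rot: [0.707, 0.708, 0.0, 0.001]
force: [0.3, -0.1, 0.5]
finger_gap: 1.001
gripper_force: 0.0
```

Call:
drive_tool(plan=[[0,0,0,0,0,0,-1],[0,0,0,0,0,0,-1],[0,0,0,0,0,0,-1],[0,0,0,0,0,0,-1],[0,0,0,0,0,0,-1],[0,0,0,0,0,0,-1],[0,0,0,0,0,0,-1]], newtons=40)

```text
t: 30.0
tcp_pos: [0.5689, -0.2553, 0.1554]
tool_rot: [0.707, 0.707, 0.0, 0.001]
force: [-0.4, -0.3, 5.7]
finger_gap: 0.399
gripper_force: 39.7
```

Call:
drive_tool(plan=[[0,0,-0.015,0,0,0,-1],[0,0,-0.03,0,0,0,-1],[0,0,-0.045,0,0,0,-1],[0,0,-0.045,0,0,0,-1],[0,0,-0.045,0,0,0,-1],[0,0,-0.045,0,0,0,-1],[0,0,-0.035,0,0,0,-1],[0,-0.02,0,0,0,0,-1],[0,-0.04,0,0,0,0,-1],[0,-0.0395,0,0,0,0,-1]])

```text
t: 31.0
tcp_pos: [0.4678, -0.2547, 0.4134]
tool_rot: [0.706, 0.708, -0.0, -0.001]
force: [0.1, -0.7, -1.3]
finger_gap: 0.4
gripper_force: 40.2
```

Call:
drive_tool(plan=[[0.02,0,0,0,0,0,-1],[0.035,0,0,0,0,0,-1],[0.04,0,0,0,0,0,-1],[0.04,0,0,0,0,0,-1],[0.04,0,0,0,0,0,-1],[0.04,0,0,0,0,0,-1],[0.029,0,0,0,0,0,-1],[0,0,0,0,0,0,-1],[0,0,0,0,0,0,-1],[0,0,0,0,0,0,-1]])

```text
t: 32.0
tcp_pos: [0.469, -0.0116, 0.414]
tool_rot: [0.707, 0.707, -0.0, 0.0]
force: [-0.1, -0.5, -1.7]
finger_gap: 0.398
gripper_force: 40.4
```

Call:
drive_tool(plan=[[0,0,0.03,0,0,0,-1],[0,0,0.045,0,0,0,-1],[0,0,0.045,0,0,0,-1],[0,0,0.045,0,0,0,-1],[0,0,0.035,0,0,0,-1],[0,0,0.022,0,0,0,-1],[0,0,0.008,0,0,0,-1],[0,0,0,0,0,0,-1],[0,0,0,0,0,0,-1],[0,0,0,0,0,0,-1]])

```text
t: 33.0
tcp_pos: [0.47, -0.0117, 0.1857]
tool_rot: [0.707, 0.707, 0.001, 0.001]
force: [0.9, -0.1, -1.3]
finger_gap: 0.396
gripper_force: 40.4
```

Call:
drive_tool(plan=[[0,0,0.009,0,0,0,-1],[0,0,0.004,0,0,0,-1],[0,0,0,0,0,0,-1],[0,0,0.001,0,0,0,-1],[0,0,0,0,0,0,-1]])

```text
t: 33.5
tcp_pos: [0.4689, -0.0111, 0.1705]
tool_rot: [0.707, 0.707, 0.0, -0.0]
force: [-1.4, 0.1, -0.9]
finger_gap: 0.397
gripper_force: 40.6
```

Call:
drive_tool(plan=[[0,0,0.001,0,0,0,-1],[0,0,0,0,0,0,-1]])

```text
t: 33.7
tcp_pos: [0.469, -0.0111, 0.1704]
tool_rot: [0.707, 0.708, 0.0, 0.0]
force: [-1.7, -0.2, 7.1]
finger_gap: 0.395
gripper_force: 41.7
```

Contact. Release, rise and check with the wrist and top cameras.

Call:
drive_tool(plan=[[0,0,0,0,0,0,0],[0,0,0,0,0,0,0.5],[0,0,0,0,0,0,1],[0,0,0,0,0,0,1],[0,0,-0.02,0,0,0,1],[0,0,-0.04,0,0,0,1],[0,0,-0.045,0,0,0,1],[0,0,-0.045,0,0,0,1],[0,0,-0.045,0,0,0,1],[-0.02,0,0,0,0,0,1]])

```text
t: 34.7
tcp_pos: [0.472, -0.0308, 0.3708]
tool_rot: [0.706, 0.708, 0.004, 0.006]
force: [1.0, -0.5, -0.4]
finger_gap: 1.0
gripper_force: 0.0
```

Call:
drive_tool(plan=[[-0.045,0,0,0,0,0,1],[-0.045,0,0,0,0,0,1],[-0.045,0,0,0,0,0,1],[-0.045,0,0,0,0,0,1],[0,0,0,0,0,0,1],[0,0,0,0,0,0,1],[0,0,0,0,0,0,1]])

```text
t: 35.4
tcp_pos: [0.4687, -0.2101, 0.3639]
tool_rot: [0.707, 0.708, 0.0, -0.001]
force: [0.4, 0.2, -0.5]
finger_gap: 0.998
gripper_force: 0.0
```

```bash
python3 - <<'E'
from h import *
for n,f in(('wrist','w7.png'),('top','t5.png')):
    d,s=snap(n,f); print(n,s['t'],s['tcp_pos']); C=cloud(d,s)
    for a in ((.468,-.1,.208,.24),(.469,-.011,.192,.21),(.469,-.011,.17,.187),(.47,.078,.113,.14),(.471,.168,.095,.12),(.467,-.178,.03,.07),(.47,.245,.01,.03)): print(a,near(C,*a))
a,b=cv2.imread('pics/w7.png'),cv2.imread('pics/t5.png')[150:300,100:400]
cv2.imwrite('pics/f1.png',cv2.resize(b,None,fx=2.6,fy=2.6))
E
```

```text
wrist 35.4 [ 0.46868493 -0.2100738   0.36394638]
(0.468, -0.1, 0.208, 0.24) (2149, 'mid', array([ 0.4686, -0.0987,  0.2167]), 'circ', 0.4684, -0.0989, 0.0212)
(0.469, -0.011, 0.192, 0.21) 0
(0.469, -0.011, 0.17, 0.187) 0
(0.47, 0.078, 0.113, 0.14) 0
(0.471, 0.168, 0.095, 0.12) 0
(0.467, -0.178, 0.03, 0.07) (742, 'mid', array([ 0.4685, -0.1784,  0.0403]), 'circ', 0.4685, -0.176, 0.0249)
(0.47, 0.245, 0.01, 0.03) 0
top 35.45 [ 0.46880732 -0.20977486  0.36414023]
(0.468, -0.1, 0.208, 0.24) (386, 'mid', array([ 0.4652, -0.0978,  0.2175]), 'circ', 0.4652, -0.0977, 0.0213)
(0.469, -0.011, 0.192, 0.21) (83, 'mid', array([ 0.4671, -0.0113,  0.1982]), 'circ', 0.4668, -0.0111, 0.0102)
(0.469, -0.011, 0.17, 0.187) (151, 'mid', array([ 0.4655, -0.0112,  0.1787]), 'circ', 0.4661, -0.0111, 0.0176)
(0.47, 0.078, 0.113, 0.14) (365, 'mid', array([0.4675, 0.0783, 0.1196]), 'circ', 0.4676, 0.0787, 0.0227)
(0.471, 0.168, 0.095, 0.12) (156, 'mid', array([0.4691, 0.1681, 0.1008]), 'circ', 0.4685, 0.1684, 0.0155)
(0.467, -0.178, 0.03, 0.07) 16
(0.47, 0.245, 0.01, 0.03) (330, 'mid', array([0.4703, 0.2387, 0.0142]), 'circ', 0.4708, 0.2419, 0.0321)
```

View pics/f1.png

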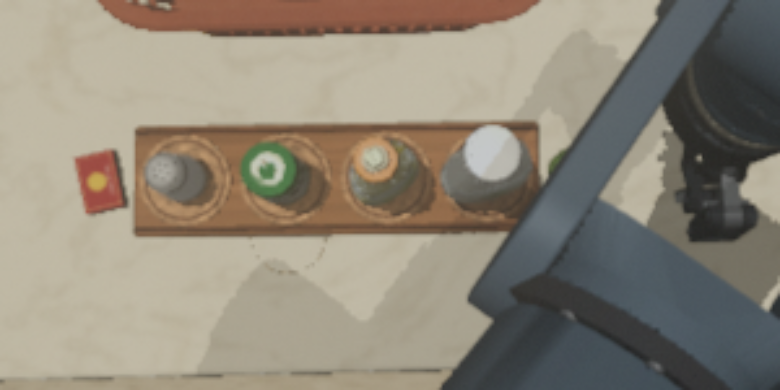

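View pics/w7.png

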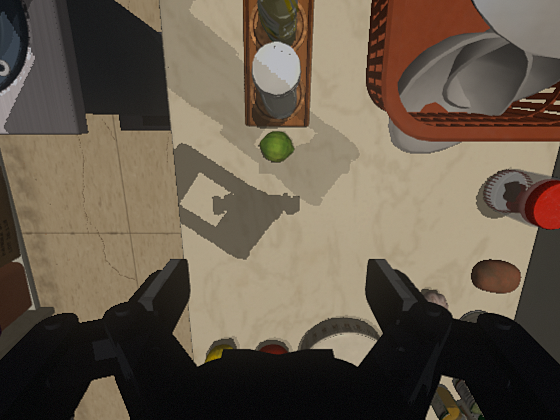

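All four stand upright on their coasters in the right order: salt by the matchbox, then herb, orange and white by the lime. Each is within about 3 mm of its coaster's centre. The lime and matchbox haven't moved and the arm is clear.

```bash
python3 -c "
from station import manip
print(manip.sign_off())"
```

```text
the job is handed in; nothing more can be done
None
```

The job is handed in: salt shaker, herb jar, orange bottle and white bottle stand upright on the coasters, shortest at the matchbox and tallest at the lime, each within about 3 mm of centre, at about 35 s, with the lime and matchbox unmoved.

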